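# Pin back the grinder's tension arm

### The arm

A 6-joint arm with a two-finger parallel gripper is mounted at the origin on the work surface. World frame = base frame: x ahead of the robot, y to its left, z up, the work surface at z = 0. Lengths are in m, angles in rad, forces in N, time in s.
With the tool pointing down it reaches from about 0.375 to 0.825 m from the base axis. Payload 5.5 kg.
Tool frame: the origin (TCP) lies midway between the tips of the shut fingers; the grasp point (between the pads) lies 19 mm behind it; z points along the fingers, y is the direction in which the jaws open and shut (so a half turn about z gives the same grasp; the last joint's range is limited). The gripper opens to 85 mm and grips with 20 to 120 N. Pads are 22 mm wide; open, the fingers measure 114 mm over their backs; the gripper's body (76 mm by 85 mm) begins 54 mm behind the grasp point. The pads swing forward as they close: fully open they stand 13 mm farther back than shut.
Start: joints at [-1.115, 0.314, -0.047, 1.21, 0, 1.571], TCP at [0.264, -0.539, 0.231] pointing down, gripper open.
Joint ranges: [-2.67, 2.67], [-0.69, 1.73], [-1.03, 1.25], [-2.08, 2.16], [-1.42, 1.45], [-3.14, 3.14]. Speed limits (rad/s): [2.39, 2.39, 3.01, 3.14, 3.14, 3.14].

### API

Orientations are given as a unit quaternion [x, y, z, w].
In Python, from station import robot, cams gives the robot as it stands.
- The arm moves only by the tool arm_command, never from a script. Its argument "rows" is one flat list of numbers, 4 for each row, row after row: the shift along the tool's x, y, z in m, then the turn about the tool's z in rad. In form: [x, y, z, spin, x, y, z, spin, ...]. A call has exactly 10 rows; each row shifts and turns the commanded pose from where the row before left it, along the tool's axes as they then stand; what a row does not reach is not made up. A row lasts 1/8 s, in which the tool goes at most 62.5 mm and 10.7 degrees, less where a joint would pass 70% of its speed; a pose out of reach is approached as far as the arm can. A call with a gripper value outside its range is refused whole. "hand" is the finger opening in m, from 0 to 0.0854, set as the call begins (left out, the last holds). The fingers move at their own pace and stop on an object; "force" is the grip in N (left out, the last holds). Time passes only in rows, so rows that do not move let the fingers close, or fill a call up. It gives the time, the measured TCP pose, the force and the opening at its end, in the units of the state.
- robot.read_state(): the state, without advancing time (a new reading comes with each control period).
- cams.capture(name): name is "scene" or "side" or "wrist"; returns the picture (480x640x3 uint8, red, green, blue); there is no depth.
- cams.camera_info(name): a dict with "fx", "fy", "cx", "cy" (pixels), "rvec" (rotation vector, rad) and "tvec" (3), from world to camera coordinates, as OpenCV has them. Camera axes: x right, y down, z forward; pixel columns grow to the right and rows downward; lengths in m; the calibration is good to about 2 mm. A picture is of the moment at which its call begins: read the wrist's pose just before it. camera_info takes no time and is no camera call; for the wrist camera it gives the pose at the moment of the call.
- robot.sign_off(): hands the job in, once; it reports no verdict.
The state is a dict: "clock": time; "joints": joint angles; "dq": joint speeds; "effort": joint torques, N m; "ee_pos": TCP position; "orientation": TCP orientation; "wrist_force": force on the tool from outside, world axes, zero at the start; "ft_torque": the same for the moment, N m; "width": finger opening in m.
Only numpy, scipy, OpenCV 4.12 (cv2) and the standard library are available. Lean on these libraries where they do the work, as an engineer would, in place of code of your own. Each camera call takes 0.05 s, during which the arm holds its last target. There are 200 camera calls.

### The job

Get the belt grinder ready for a new belt: draw the square-headed stop pin out of the wooden rack, swing the grinder's sprung tension arm back against its spring, and drop the pin fully down into the far one of the two holes in the base plate (the one nearer the motor), so that the pin stands there, the arm rests against it in its notch and stays back when you let go. Leave the other tools in the rack and everything else on the bench as they are.

Things in the scene. Friction and masses are not known exactly. Their poses are not given: they have to be found in the camera images.
- grinder: Belt grinder lying flat, fixed, no belt on. Origin at bench height; z up, x towards its motor housing (100 mm high, x 195 to 295 mm). Grey base plate 30 mm thick, x -170 to 190, y -150 to 150 mm. Two fixed rubber-rimmed wheels rise to 76 mm over the bench: radius 50 at (125, 100), radius 35 at (130, -90) mm.
- tension_arm (a joint): Tension arm: flat dark steel bar 26 mm wide, 195 mm long from its upright pivot, underside 6 and top 20 mm above the plate. 0 = at rest (points along grinder (-0.39, 0.92)); grows clockwise from above, towards the motor, to 0.92 rad. Spring always returns it: 1.2 N at the notch, rising to 3 N. Pin in far hole holds it at 0.8, near hole 0.4. On it, 80 mm out, a wheel of radius 24, 30 mm tall.
- tension_pivot (a point): The arm's pivot axis, at the level of the plate's top face (30 mm over the bench).
- tension_notch (a point): Bottom of the shallow notch (37 mm long, 8 mm deep, between two lips) in the arm's trailing side (facing away from the motor), 170 mm along the arm from the pivot, at the bar's mid height, 13 mm above the plate. A pin pushing here has its centre 6 mm out from this point. Moves with the arm.
- hole_far (a point): Centre of the mouth of the far hole (nearer the motor), at the plate's top face. 14 mm wide, 22 mm deep, blind, chamfered. It lies on the circle about the pivot (171 mm radius) that the centre of a pin pushing in the notch describes; a pin standing in it holds the arm at 0.8 rad.
- hole_near (a point): Mouth of the near hole, a like one on the same circle, 68 mm before the far one; not to be used.
- rack: Wooden tool rack fixed to the bench, 60 mm (x) x 190 mm (y) x 32 mm high, origin under its centre. Three holes in a row along y, at -60, 0 and +60 mm, 14 mm wide, 24 mm deep, each with a steel tool standing in it; which is where varies.
- pin: The stop pin, steel, about 0.17 kg: round shank 12 mm thick, 60 mm long, with a rounded nose, and on top a plain square head 26 x 26 mm, 28 mm tall (88 mm in all). Origin at the tip of its nose, z up the shank, x and y across the head's flats. Starts standing in the rack, up to 0.1 rad off upright, nose 8 mm above the bench. Fully down in a plate hole its nose is also 8 mm above the bench.
- punch: A plain round-ended steel rod 12 mm thick and 95 mm long, no head, standing in the rack; leave it.
- tee: A T-handled steel bar 85 mm tall with a 64 mm crossbar, standing in the rack; leave it.
- tin: Small metal tin, 48 mm across, 50 mm tall, standing on the grinder's plate; origin at its underside; leave it.
- hammer: Hammer lying on the bench; leave it.
- file: Flat file with a wooden handle lying on the bench; leave it.
- wire_brush: Wire brush lying on the bench; leave it.
- wheel_spare: Spare grinder wheel, 90 mm across and 20 mm thick, lying on the bench; leave it.
Things that resemble listed ones, but are neither listed nor needed, are in the scene too. What is shaped like the pin but blue or red is not meant. Of the things that look like the rack, the smaller one is meant.

How it is judged:
On the way, in this order (a step that is already met when the one before it is completed fails the run):
1. the stop pin is drawn clear of the rack (z of pin in the frame of rack above 0.036 m), for 0.1 s.
2. the tension arm is swung back past 0.7 rad (value of joint tension_arm above 0.7 rad), for 0.1 s.
At the end, for the whole second after the job is handed in: The pin stands at rest in the far hole (nose within 5 mm of its centre line, at least 16 mm down, tilted less than 0.22 rad), the arm bears on it at the notch with more than 0.5 N and stays still at 0.72 to 0.90 rad (value of joint tension_arm between 0.72 and 0.9 rad and velocity of joint tension_arm between -0.05 and 0.05 rad/s and horizontal distance between pin and hole_far below 0.005 m and z of pin in the frame of hole_far below -0.016 m and angle between pin's own z axis and vertical below 0.22 rad and contact force between pin and tension_arm above 0.5 N and distance between pin and tension_notch below 0.045 m and linear speed of pin below 0.02 m/s); the robot touches nothing.
It fails at once if another tool in the rack, or a thing on the bench or grinder, is moved more than 25 mm (distance of any of punch, tee, tin, hammer, file, wire_brush, wheel_spare from where it was at the start of the episode above 0.025 m).
It also fails if it takes over 45 s, if anything falls off the work surface, if the arm or the gripper's body presses on something with over 40 N, if the wrist force passes 120 N, or if a joint passes its speed limit or range.

## Working session

There is one attempt and no reset: what is moved stays moved. The work goes in short steps, Python scripts to look and compute and a tool call to move; the robot and the scene stay as the last step left them, time stands still between calls to the robot, and variables do not carry over. Pictures are saved under pics/ and viewed, about 8 in all and at most 12, crops included, and the job is handed in when it is done.

Besides the shell and the picture viewer there is one more tool, called after "Request:" as a command line: name --argument value ..., lists and objects as JSON in quotes. arm_command: Moves the arm, as the interface text tells. Its arguments: {"type":"object","properties":{"rows":{"type":"array"},"hand":{"type":"number"},"force":{"type":"number"}},"required":["rows"]}

```bash
mkdir -p pics; ls
python3 - <<'E'
from station import robot,cams
import cv2
for n in ("scene","side"):
    cv2.imwrite(f"pics/{n}0.png",cams.capture(n)[:,:,::-1]); i=cams.camera_info(n); print(n,i)
s=robot.read_state();print(s)
E
```

```text
pics
scene {'fx': 518.5703640874714, 'fy': 518.5703640874714, 'cx': 318.08916972606465, 'cy': 233.46919784591637, 'rvec': array([ 2.31612258,  1.01976972, -0.34351654]), 'tvec': array([-0.29325209, -0.22569166,  1.58248487])}
side {'fx': 522.2518027339837, 'fy': 522.2518027339837, 'cx': 319.88054342723456, 'cy': 240.77984345181298, 'rvec': array([ 1.94034068, -0.85953847,  0.53860032]), 'tvec': array([-0.33237943,  0.20874262,  0.94041373])}
{'clock': 0.1, 'joints': array([-1.11500286e+00,  3.14160211e-01, -4.79600948e-02,  1.21017872e+00,
        2.21301710e-05,  1.57082262e+00]), 'dq': array([-0.0011651 , -0.00188622,  0.00108373,  0.00012233, -0.000866  ,
       -0.00116145]), 'effort': array([-2.13482435e-04, -5.40767169e+01,  3.40542197e+01,  1.11637852e-02,
        3.11840188e-05, -1.93031536e-05]), 'ee_pos': array([ 0.26389104, -0.53829425,  0.23052615]), 'orientation': array([ 9.74146436e-01,  2.25916260e-01, -1.58982463e-04, -7.34420425e-04]), 'wrist_force': array([-0.19541209, -0.24457868, -0.07080042]), 'ft_torque': array([0.04811251, 0.05917059, 0.02518696]), 'width': 0.08518542685005995}
```

View pics/scene0.png

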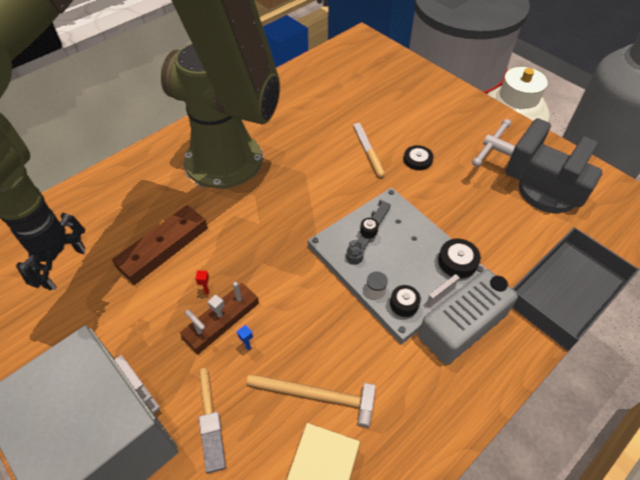

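View pics/side0.png

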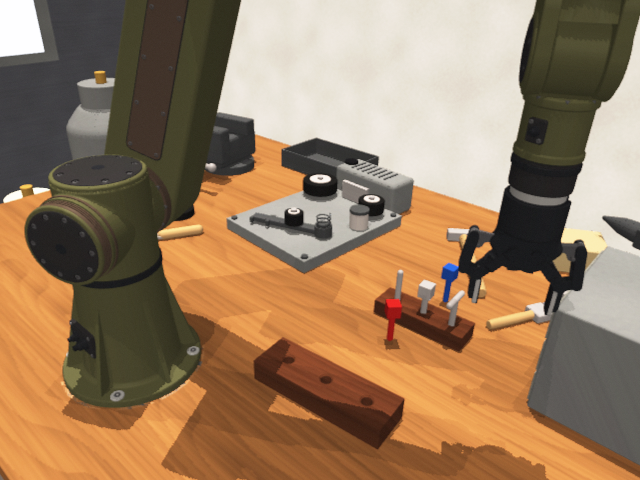

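Scene: the small rack is at about (220,318) with the white pin in its middle hole at (216,303). Red (203,278) and blue (246,335) decoys stand beside it. The grinder is at about (410,265), with the arm tip near (384,208) and holes near (398,222) and (414,238). I'll enlarge both areas.

Run:
```python
import cv2,numpy as np
a=cv2.imread("pics/scene0.png");b=cv2.imread("pics/side0.png")
cv2.imwrite("pics/g.png",cv2.resize(a[185:365,300:540],None,fx=3.33,fy=3.33,interpolation=cv2.INTER_CUBIC))
A=cv2.resize(a[260:360,170:270],None,fx=4,fy=4,interpolation=cv2.INTER_CUBIC)
B=cv2.resize(b[255:355,370:480],None,fx=3.63636,fy=3.63636,interpolation=cv2.INTER_CUBIC)
B=cv2.copyMakeBorder(B,0,400-B.shape[0],0,400-B.shape[1],0) 
cv2.imwrite("pics/r.png",np.hstack([A,B]))
```

```text
(no output)
```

View pics/g.png

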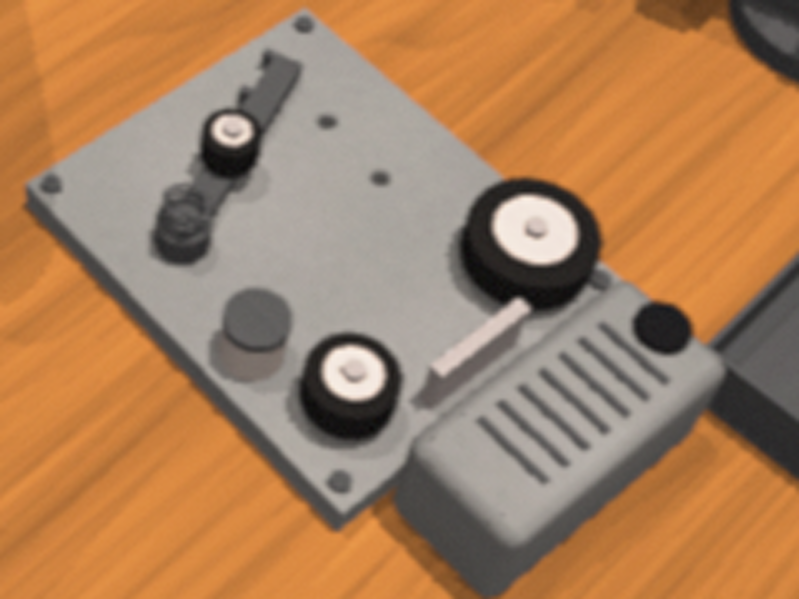

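View pics/r.png

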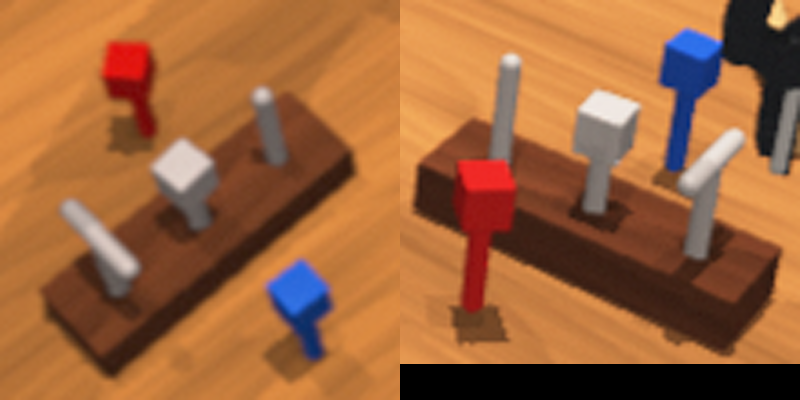

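Grinder crop: far hole at (380,178), near hole at (327,122), plate corners at (305,10), (28,190) and (338,515), and wheel hubs at (536,228) and (353,370). Rack crop: pin head top centred at (184,165) in scene and (612,105) in side, punch at upper right, tee at lower left.

```bash
cat > h.py <<'E'
import numpy as np,cv2
from station import robot,cams
from scipy.optimize import least_squares
def cam(n):
    i=cams.camera_info(n); return i,cv2.Rodrigues(np.array(i["rvec"]))[0],np.array(i["tvec"])
def ray(c,uv):
    i,R,t=c; d=R.T@np.array([(uv[0]-i["cx"])/i["fx"],(uv[1]-i["cy"])/i["fy"],1]); return -R.T@t,d
def onz(c,uv,z):
    o,d=ray(c,uv); return o+d*(z-o[2])/d[2]
def proj(c,P):
    i,R,t=c; p=R@np.asarray(P)+t; return np.array([i["fx"]*p[0]/p[2]+i["cx"],i["fy"]*p[1]/p[2]+i["cy"]])
def tri(c1,u1,c2,u2):
    return least_squares(lambda P:np.r_[proj(c1,P)-u1,proj(c2,P)-u2],onz(c1,u1,.05)).x
E
python3 - <<'E'
from h import *
S,D=cam("scene"),cam("side")
g=lambda u:np.array(u)/3.33+[300,185]
r=lambda u:np.array(u)/4+[170,260]
q=lambda u:(np.array(u)-[400,0])/3.63636+[370,255]
far,near=onz(S,g((380,178)),.03),onz(S,g((327,122)),.03)
print("far",far,"near",near,np.linalg.norm(far-near))
pts=[((125,100,76),(536,228)),((130,-90,76),(353,370)),((-170,150,30),(305,10)),((-170,-150,30),(28,190)),((190,-150,30),(338,515))]
def W(p,m):
    m=np.array(m)/1e3;c,s=np.cos(p[2]),np.sin(p[2]);return np.array([p[0]+c*m[0]-s*m[1],p[1]+s*m[0]+c*m[1],m[2]])
f=least_squares(lambda p:np.concatenate([proj(S,W(p,m))-g(u) for m,u in pts]),[far[0],far[1],-.5])
p=f.x;print("grinder",p,np.abs(f.fun).max())
c,s=np.cos(p[2]),np.sin(p[2]);inv=lambda P:np.array([[c,s],[-s,c]])@(P[:2]-p[:2])
a0=np.arctan2(.92,-.39)
# pivot from holes: pin center at arm angle th lies at pol. angle a0-th+0.111
ang=lambda th:a0-th+.111
u=lambda t:np.array([np.cos(t),np.sin(t)])
print("far,near in grinder",inv(far),inv(near))
pv1,pv2=inv(far)-.171*u(ang(.8)),inv(near)-.171*u(ang(.4));print("pivots",pv1,pv2)
pv=(pv1+pv2)/2
for th in(-.25,-.2,-.15,0,.2,.4,.6,.8,.84):
    m=pv+.171*u(ang(th)); print(th,m.round(4),W(p,(*(m*1e3),30)).round(4))
print("pivot proj crop",(proj(S,W(p,(*(pv*1e3),44)))-[300,185])*3.33, "armwheel",(proj(S,W(p,(*((pv+.08*u(a0))*1e3),80)))-[300,185])*3.33,"tip",(proj(S,W(p,(*((pv+.195*u(a0))*1e3),50)))-[300,185])*3.33)
top=tri(S,r((184,165)),D,q((612,105)));sh=tri(S,r((202,224)),D,q((593,210)));print("top",top,"shank",sh)
print("z.096",onz(S,r((184,165)),.096),onz(D,q((612,105)),.096))
for n,C,f_,L in(("S",S,r,[(152,178),(183,140),(216,172),(187,206)]),("D",D,q,[(592,92),(639,101),(628,130),(578,122)])):
    P=np.array([onz(C,f_(k),.096)[:2] for k in L]);e=np.roll(P,-1,0)-P
    print(n,P.mean(0),np.degrees(np.arctan2(e[:,1],e[:,0])).round(),np.linalg.norm(e,axis=1).round(4))
for n,uu in(("punch",((262,95),(511,60))),("teeA",((70,207),(738,136))),("teeB",((130,270),(687,186)))):print(n,tri(S,r(uu[0]),D,q(uu[1])))
for n,k in(("red",(128,52)),("blue",(300,275))):print(n,onz(S,r(k),.09))
E
```

```text
far [0.6061738  0.18542876 0.03      ] near [0.53986045 0.19644465 0.03      ] 0.0672220993837663
grinder [ 0.60144886  0.11187844 -0.07471206] 1.9008033697002134
far,near in grinder [-0.00077822  0.07369782] [-0.06772884  0.07973318]
pivots [-0.04935649 -0.0902569 ] [-0.04862541 -0.09019639]
-0.25 [-0.167   0.0335] [0.4374 0.1577 0.03  ]
-0.2 [-0.1607  0.0392] [0.4441 0.163  0.03  ]
-0.15 [-0.1541  0.0447] [0.4511 0.1679 0.03  ]
0 [-0.1328  0.0588] [0.4735 0.1805 0.03  ]
0.2 [-0.1015  0.0725] [0.5057 0.1918 0.03  ]
0.4 [-0.0681  0.0797] [0.5395 0.1964 0.03  ]
0.6 [-0.034   0.0801] [0.5736 0.1943 0.03  ]
0.8 [-0.0004  0.0737] [0.6065 0.1854 0.03  ]
0.84 [0.0061 0.0717] [0.6129 0.1829 0.03  ]
pivot proj crop [183.46204131 234.3131609 ] armwheel [232.36150994 132.59283718] tip [290.04272463  57.90539063]
top [ 0.44446979 -0.32501647  0.09229339] shank [ 0.44408916 -0.32430973  0.02261246]
z.096 [ 0.44561005 -0.32361478  0.096     ] [ 0.43888846 -0.32945229  0.096     ]
S [ 0.45045222 -0.32674269] [ 107.    3.  -75. -172.] [0.0286 0.0297 0.0257 0.0282]
D [ 0.43290698 -0.3314029 ] [ -67. -161.  117.   18.] [0.0248 0.0294 0.0256 0.0312]
punch [ 0.43925269 -0.26466892  0.09623702]
teeA [ 0.4367496  -0.39592588  0.11200949]
teeB [ 0.45579122 -0.37372145  0.05514771]
red [ 0.35731874 -0.30198048  0.09      ]
blue [ 0.54178741 -0.31575241  0.09      ]
```

Request:
arm_command --rows '[0,0,0,-0.172,0,0,0,-0.172,0,0,0,-0.172,0,0,0,-0.172,0,0,0,-0.172,0,0,0,-0.172,0,0,0,-0.172,0,0,0,-0.172,0,0,0,0,0,0,0,0]' --hand 0.05 --force 80

```text
clock: 1.35
ee_pos: [0.264, -0.5386, 0.231]
orientation: [0.61, 0.792, 0.0, -0.0]
wrist_force: [0.2, -0.5, 0.3]
width: 0.0498
```

```bash
cat >> h.py <<'E'
from scipy.spatial.transform import Rotation as Ro
def to(P):
    "shift in tool axes from now to world P"
    s=robot.read_state();R=Ro.from_quat(s["orientation"]).as_matrix()
    yy=np.degrees(np.arctan2(R[1,1],R[0,1]))
    print("t%.2f"%s["clock"],"pos",s["ee_pos"].round(4),"jaw yaw %.1f"%yy,"tilt",R[:,2].round(4),"F",s["wrist_force"].round(1),"w %.4f"%s["width"],"shift",(R.T@(np.array(P)-s["ee_pos"])).round(4))
E
python3 -c "
from h import *
to([.4445,-.3245,.23])"
```

```text
t1.35 pos [ 0.264  -0.5386  0.231 ] jaw yaw 14.8 tilt [-2.e-04  5.e-04 -1.e+00] F [ 0.2 -0.5  0.3] w 0.0498 shift [0.1609 0.2292 0.0011]
```

Request:
arm_command --rows '[0.02,0.0287,0.005,0,0.02,0.0287,0.005,0,0.02,0.0287,0.005,0,0.02,0.0287,0.005,0,0.02,0.0287,0.005,0,0.02,0.0287,0.005,0,0.02,0.0287,0.005,0,0.02,0.0287,0.005,0,0,0,0,0,0,0,0,0]'

```text
clock: 2.6
ee_pos: [0.4445, -0.3251, 0.1913]
orientation: [0.609, 0.793, -0.0, -0.0]
wrist_force: [0.2, 0.5, 0.4]
width: 0.0499
```

```bash
python3 -c "
from h import *
to([.4445,-.3245,.068])
C=cam('wrist');a=cams.capture('wrist');cv2.imwrite('pics/w1.png',a[:,:,::-1])
import pickle;pickle.dump(C,open('w1.pkl','wb'))
print('pin expect',proj(C,[.4445,-.3245,.096]))"
```

```text
t2.60 pos [ 0.4445 -0.3251  0.1913] jaw yaw 14.9 tilt [-3.e-04 -3.e-04 -1.e+00] F [0.2 0.5 0.4] w 0.0499 shift [0.0006 0.0003 0.1233]
pin expect [320.89127927 246.63414239]
```

View pics/w1.png

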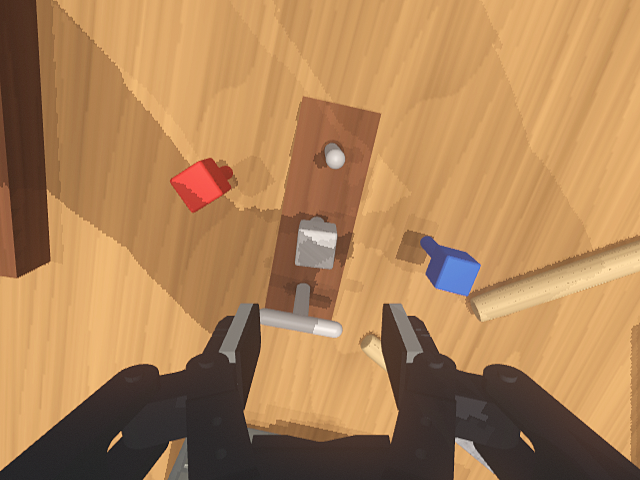

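The wrist view shows the pin head centred at about (316,245), turned about 6° clockwise from the jaws. The tee bar at y≈322 and the punch at (334,157) are clear of the finger paths. I'll correct and descend.

Request:
arm_command --rows '[0.0014,-0.0027,0,0.1,0,0,0.0186,0,0,0,0.0186,0,0,0,0.0186,0,0,0,0.0186,0,0,0,0.0186,0,0,0,0.0186,0,0,0,0.0186,0,0,0,0,0,0,0,0,0]'

```text
clock: 3.9
ee_pos: [0.4417, -0.3251, 0.0618]
orientation: [0.648, 0.761, -0.0, 0.0]
wrist_force: [-0.2, -0.2, 0.5]
width: 0.0499
```

Request:
arm_command --rows '[0,0,0,0,0,0,0,0,0,0,0,0,0,0,0,0,0,0,0,0,0,0,0,0,0,0,0,0,0,0,0,0,0,0,0,0,0,0,0,0]' --hand 0.0 --force 80

```text
clock: 5.15
ee_pos: [0.4422, -0.3248, 0.062]
orientation: [0.648, 0.762, -0.0, 0.001]
wrist_force: [-0.8, 0.0, 5.4]
width: 0.0252
```

Request:
arm_command --rows '[0,0,-0.01,0,0,0,-0.015,0,0,0,-0.015,0,0,0,-0.015,0,0,0,-0.015,0,0,0,-0.02,0,0,0,-0.02,0,0,0,-0.02,0,0,0,0,0,0,0,0,0]'

```text
clock: 6.4
ee_pos: [0.4414, -0.324, 0.1907]
orientation: [0.648, 0.762, -0.0, -0.0]
wrist_force: [0.3, -0.4, -2.1]
width: 0.0252
```

```bash
python3 -c "
from h import *
to([.4441,.163,.192])
for n in('scene','side'):cv2.imwrite(f'pics/{n}2.png',cams.capture(n)[:,:,::-1])
s=robot.read_state();p=s['ee_pos'];
ims=[]
for n in('scene','side'):
  u=proj(cam(n),p+[0,0,-.02]).astype(int);a=cv2.imread(f'pics/{n}2.png');u=np.clip(u,50,[589,429]);ims.append(cv2.resize(a[u[1]-50:u[1]+50,u[0]-50:u[0]+50],(400,400),interpolation=cv2.INTER_CUBIC));print(u)
cv2.imwrite('pics/c2.png',np.hstack(ims))"
```

```text
t6.40 pos [ 0.4414 -0.324   0.1907] jaw yaw 9.2 tilt [-5.e-04  4.e-04 -1.e+00] F [ 0.3 -0.4 -2.1] w 0.0252 shift [ 0.4803  0.0807 -0.0012]
[209 282]
[431 248]
```

View pics/c2.png

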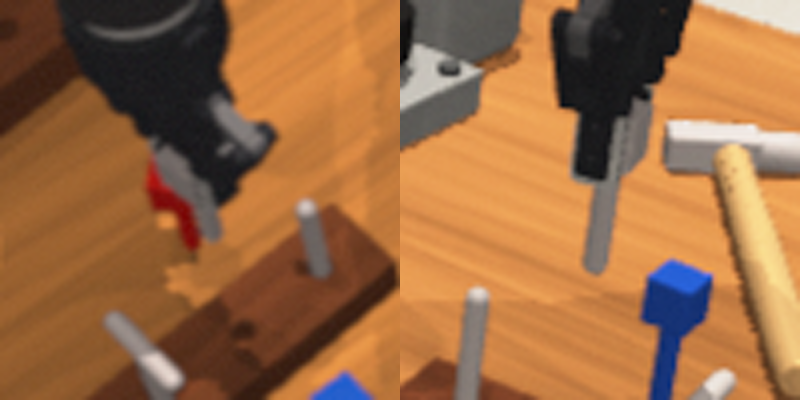

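Pin is held and lifted. Its nose is at scene (212,292) and side (430.2,265.5).

```bash
python3 -c "
from h import *
S,D=cam('scene'),cam('side');p=robot.read_state()['ee_pos']
n=tri(S,(212,291),D,(430.2,264.5));print(n,n-p,'resid',proj(S,n),proj(D,n))
# compare along shank at head bottom
for z in (.15,.14):print(proj(S,[p[0],p[1],z]),proj(D,[p[0],p[1],z]))"
```

```text
[ 0.44221764 -0.32485894  0.13654462] [ 0.00111567 -0.00103781 -0.05357227] resid [211.71074683 291.46969635] [429.80253856 264.24870899]
[210.78229773 287.72123915] [429.91963303 258.13664237]
[211.54177691 290.0688862 ] [429.24538501 262.70554858]
```

Request:
arm_command --rows '[0.048,0.008,0,0,0.048,0.008,0,0,0.048,0.008,0,0,0.048,0.008,0,0,0.048,0.008,0,0,0.048,0.008,0,0,0.048,0.008,0,0,0.048,0.008,0,0,0.048,0.008,0,0,0.048,0.008,0,0]'

```text
clock: 7.75
ee_pos: [0.443, 0.1638, 0.1904]
orientation: [0.648, 0.762, -0.0, -0.0]
wrist_force: [1.4, 0.7, -2.3]
width: 0.0252
```

Request:
arm_command --rows '[0,0,0.0145,0,0,0,0.0145,0,0,0,0.0145,0,0,0,0.0145,0,0,0,0.0145,0,0,0,0.0145,0,0,0,0.0145,0,0,0,0,0,0,0,0,0,0,0,0,0]'

```text
clock: 9.0
ee_pos: [0.4442, 0.1626, 0.0902]
orientation: [0.648, 0.762, 0.001, 0.0]
wrist_force: [-0.1, 0.1, -2.8]
width: 0.0252
```

```bash
python3 -c "
from h import *
for P in ([.4441,.163],[.4735,.1805],[.4895,.187],[.5057,.1918],[.5225,.195],[.5395,.1964],[.5565,.1960],[.5736,.1943],[.590,.191],[.6065,.1854],[.6129,.1829]):to([P[0]-.001,P[1]+.001,.089])
cv2.imwrite('pics/w3.png',cams.capture('wrist')[:,:,::-1])"
```

```text
t9.00 pos [0.4442 0.1626 0.0902] jaw yaw 9.2 tilt [ 1.1e-03  4.0e-04 -1.0e+00] F [-0.1  0.1 -2.8] w 0.0252 shift [ 0.0016 -0.0009  0.0012]
t9.00 pos [0.4442 0.1626 0.0902] jaw yaw 9.2 tilt [ 1.1e-03  4.0e-04 -1.0e+00] F [-0.1  0.1 -2.8] w 0.0252 shift [0.0141 0.0309 0.0012]
t9.00 pos [0.4442 0.1626 0.0902] jaw yaw 9.2 tilt [ 1.1e-03  4.0e-04 -1.0e+00] F [-0.1  0.1 -2.8] w 0.0252 shift [0.018  0.0478 0.0012]
t9.00 pos [0.4442 0.1626 0.0902] jaw yaw 9.2 tilt [ 1.1e-03  4.0e-04 -1.0e+00] F [-0.1  0.1 -2.8] w 0.0252 shift [0.0201 0.0645 0.0013]
t9.00 pos [0.4442 0.1626 0.0902] jaw yaw 9.2 tilt [ 1.1e-03  4.0e-04 -1.0e+00] F [-0.1  0.1 -2.8] w 0.0252 shift [0.0206 0.0816 0.0013]
t9.00 pos [0.4442 0.1626 0.0902] jaw yaw 9.2 tilt [ 1.1e-03  4.0e-04 -1.0e+00] F [-0.1  0.1 -2.8] w 0.0252 shift [0.0192 0.0986 0.0013]
t9.00 pos [0.4442 0.1626 0.0902] jaw yaw 9.2 tilt [ 1.1e-03  4.0e-04 -1.0e+00] F [-0.1  0.1 -2.8] w 0.0252 shift [0.0161 0.1153 0.0013]
t9.00 pos [0.4442 0.1626 0.0902] jaw yaw 9.2 tilt [ 1.1e-03  4.0e-04 -1.0e+00] F [-0.1  0.1 -2.8] w 0.0252 shift [0.0117 0.1319 0.0013]
t9.00 pos [0.4442 0.1626 0.0902] jaw yaw 9.2 tilt [ 1.1e-03  4.0e-04 -1.0e+00] F [-0.1  0.1 -2.8] w 0.0252 shift [0.0058 0.1476 0.0014]
t9.00 pos [0.4442 0.1626 0.0902] jaw yaw 9.2 tilt [ 1.1e-03  4.0e-04 -1.0e+00] F [-0.1  0.1 -2.8] w 0.0252 shift [-0.0024  0.163   0.0014]
t9.00 pos [0.4442 0.1626 0.0902] jaw yaw 9.2 tilt [ 1.1e-03  4.0e-04 -1.0e+00] F [-0.1  0.1 -2.8] w 0.0252 shift [-0.0059  0.1689  0.0014]
```

View pics/w3.png

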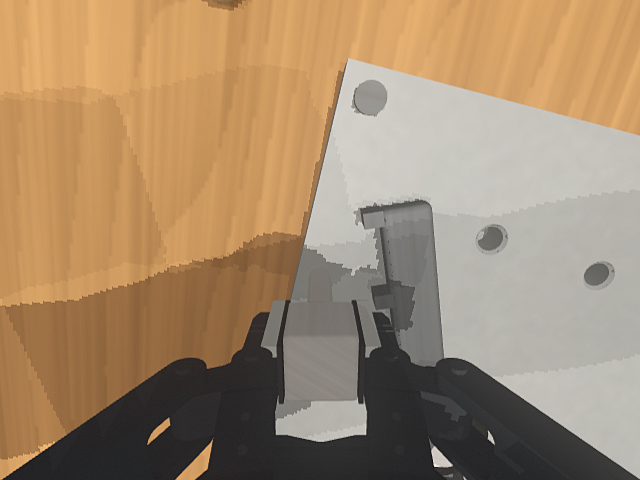

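Wrist view: the arm's notch lips are at (372,218) and (385,296). The holes are at (491,238) near and (598,275) far. I'll cross-check their positions.

```bash
python3 -c "
from h import *
C=cam('wrist')
print(onz(C,(599,275),.03),onz(C,(491.5,238.5),.03),'lips',onz(C,(372,218),.05),onz(C,(385,296),.05))
p=robot.read_state()['ee_pos'];print('nose proj',proj(C,p+[.001,-.001,-.054]), proj(C,[.4735,.1805,.043]))"
```

```text
[0.60351788 0.18302747 0.03      ] [0.5359563  0.19428482 0.03      ] lips [0.4642291 0.1993675 0.05     ] [0.4794779  0.15902009 0.05      ]
nose proj [321.71117284 272.20343924] [380.33634936 252.04205743]
```

Request:
arm_command --rows '[0.005,0.01,0,0,0.005,0.01,0,0,0.003,0.008,0,0,0.002,0.008,0,0,0.002,0.009,0,0,0.001,0.01,0,0,0.001,0.01,0,0,0.001,0.011,0,0,0,0.011,0,0,-0.001,0.012,0,0]'

```text
clock: 10.3
ee_pos: [0.5388, 0.197, 0.0894]
orientation: [0.648, 0.762, -0.0, -0.0]
wrist_force: [-2.6, -1.7, -1.6]
width: 0.0246
```

Request:
arm_command --rows '[-0.002,0.008,0,0,-0.002,0.008,0,0,-0.002,0.008,0,0,-0.002,0.008,0,0,-0.003,0.008,0,0,-0.003,0.008,0,0,0,0,0,0,0,0,0,0,0,0,0,0,0,0,0,0]'

```text
clock: 11.55
ee_pos: [0.5878, 0.1911, 0.0897]
orientation: [0.648, 0.762, 0.0, -0.0]
wrist_force: [-3.6, -0.5, -2.7]
width: 0.0249
```

```bash
python3 -c "
from h import *
to([.604,.185,.089])
C=cam('wrist');print([proj(C,[x,y,.03]).round() for x,y in((.605,.184),(.538,.195))])
w=cams.capture('wrist');a=cams.capture('scene')
u=proj(cam('scene'),[.6,.184,.06]).astype(int);print(u)
k=cv2.resize(a[u[1]-60:u[1]+60,u[0]-40:u[0]+40],(320,480),interpolation=cv2.INTER_CUBIC)
cv2.imwrite('pics/c4.png',np.hstack([w[:,100:580],k])[:,:,::-1])"
```

```text
t11.55 pos [0.5878 0.1911 0.0897] jaw yaw 9.2 tilt [-0.e+00  3.e-04 -1.e+00] F [-3.6 -0.5 -2.7] w 0.0249 shift [-0.0086  0.015   0.0007]
[array([348., 282.]), array([234., 247.])]
[413 230]
```

View pics/c4.png

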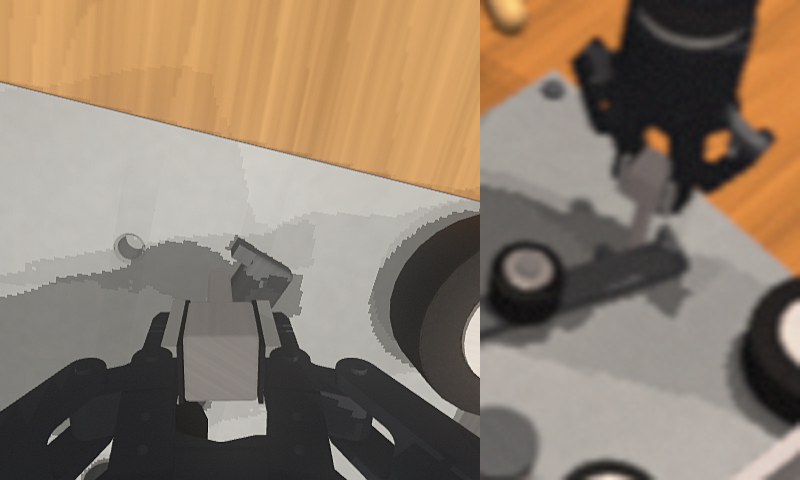

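Pin sits in the notch with the arm pushed nearly to the far hole. Next: move over the hole and lower gently.

Request:
arm_command --rows '[-0.002,0.004,0,0,-0.002,0.004,0,0,-0.002,0.004,0,0,-0.002,0.003,0,0,0,0,0.003,0,0,0,0.003,0,0,0,0.002,0,0,0,0.002,0,0,0,0,0,0,0,0,0]'

```text
clock: 12.9
ee_pos: [0.6039, 0.1856, 0.0794]
orientation: [0.648, 0.762, 0.0, -0.0]
wrist_force: [-2.8, 2.4, -2.2]
width: 0.025
```

```bash
python3 -c "
from h import *
to([.604,.1857,.0617])
S,D=cam('scene'),cam('side')
a=cams.capture('side');u=proj(D,[.604,.186,.05]).astype(int);print(u)
w=cams.capture('wrist')
k=cv2.resize(a[u[1]-40:u[1]+40,u[0]-40:u[0]+40],(480,480),interpolation=cv2.INTER_CUBIC)
cv2.imwrite('pics/c5.png',np.hstack([w[:,180:480],k])[:,:,::-1])"
```

```text
t12.90 pos [0.6039 0.1856 0.0794] jaw yaw 9.2 tilt [-3.e-04  4.e-04 -1.e+00] F [-2.8  2.4 -2.2] w 0.0250 shift [0.0001 0.0001 0.0177]
[293 200]
```

Nose is about 4 mm below the plate face with no upward load, so it has entered the hole. A sideways push towards +y suggests the hole lies a bit that way.

Request:
arm_command --rows '[0.0005,0,0.001,0,0.0005,0,0.001,0,0,0,0.002,0,0,0,0.002,0,0,0,0.002,0,0,0,0,0,0,0,0,0,0,0,0,0,0,0,0,0,0,0,0,0]'

```text
clock: 14.25
ee_pos: [0.6036, 0.1862, 0.0713]
orientation: [0.648, 0.762, -0.0, -0.0]
wrist_force: [-3.1, 0.3, -3.7]
width: 0.0247
```

Request:
arm_command --rows '[0,0,0.002,0,0,0,0.002,0,0,0,0.002,0,0,0,0.002,0,0,0,0.001,0,0,0,0,0,0,0,0,0,0,0,0,0,0,0,0,0,0,0,0,0]'

```text
clock: 15.5
ee_pos: [0.6038, 0.1862, 0.0628]
orientation: [0.648, 0.762, -0.0, 0.0]
wrist_force: [-5.8, -0.2, 2.2]
width: 0.0251
```

Request:
arm_command --rows '[0,0,0,0,0,0,0,0,0,0,0,0,0,0,0,0,0,0,0,0,0,0,0,0,0,0,-0.01,0,0,0,-0.02,0,0,0,-0.03,0,0,0,-0.04,0]' --hand 0.05

```text
clock: 16.75
ee_pos: [0.6033, 0.1861, 0.1634]
orientation: [0.648, 0.762, -0.001, -0.0]
wrist_force: [0.3, -0.4, 0.2]
width: 0.0502
```

```bash
python3 -c "
from h import *
to([.604,.1862,.2])
C=cam('wrist');w=cams.capture('wrist');a=cams.capture('side');b=cams.capture('scene')
f=lambda n,a:(lambda u:cv2.resize(a[u[1]-40:u[1]+40,u[0]-53:u[0]+53],(400,300),interpolation=cv2.INTER_CUBIC))(proj(cam(n),[.604,.186,.05]).astype(int))
print([proj(cam(n),[.604,.186,.05]).astype(int) for n in('side','scene')])
k=np.vstack([f('side',a),f('scene',b)])
cv2.imwrite('pics/c6.png',np.hstack([cv2.copyMakeBorder(w[:,120:520],0,120,0,0,0),k])[:,:,::-1])
print([proj(C,[.6045,.1848,z]).round() for z in(.03,.096)])"
```

```text
t16.75 pos [0.6033 0.1861 0.1634] jaw yaw 9.2 tilt [-1.3e-03 -4.0e-04 -1.0e+00] F [ 0.3 -0.4  0.2] w 0.0502 shift [-0.0001  0.0007 -0.0366]
[array([293, 200]), array([414, 233])]
[array([322., 234.]), array([322., 264.])]
```

View pics/c6.png

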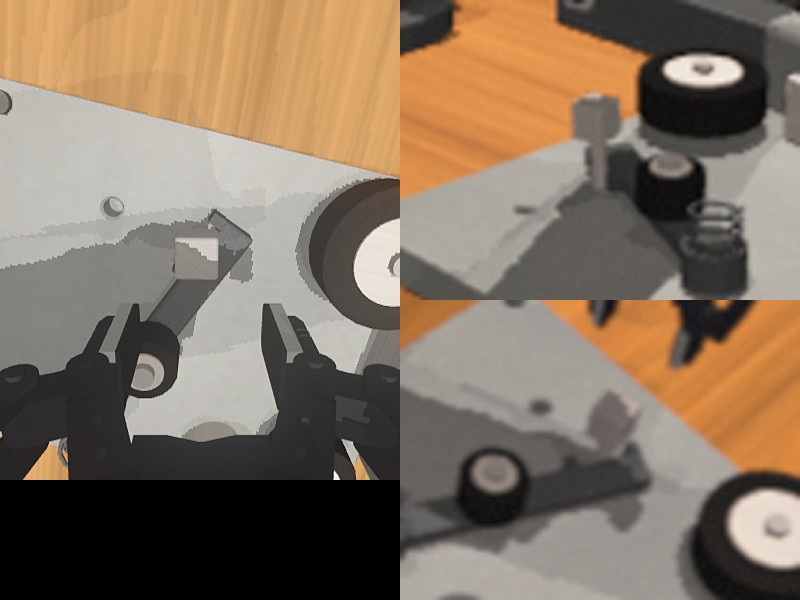

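The pin stands in the far hole with the arm resting against it after release. Quick depth check, then hand in.

```bash
python3 -c "
from h import *
S,D=cam('scene'),cam('side')
print(tri(S,(418,221.8),D,(292,187.2)),'expect fully down',proj(S,[.604,.1855,.096]),proj(D,[.604,.1855,.096]))
to([.6,.18,.2]);print(robot.sign_off())"
```

```text
[0.60203674 0.19134824 0.09033751] expect fully down [417.28697242 222.445551  ] [293.79100853 185.37902227]
t16.90 pos [0.606  0.187  0.1661] jaw yaw 9.2 tilt [ 0.0056  0.0017 -1.    ] F [ 0.  -0.5 -0. ] w 0.0498 shift [-0.0059 -0.0068 -0.0339]
the job is handed in; nothing more can be done
None
```

The stop pin is in the far hole holding the tension arm back, and I handed the job in at about 17 s of the 45 s allowed; no verdict was reported. I drew the pin from the rack's middle hole, lowered it behind the notch, swung the arm round with it and lowered it into the far hole. Then I let go and backed off upwards.

**Final pictures:** all three views show the pin standing in the far hole with the arm resting against it, the near hole empty and the gripper clear. The wrist force was about zero.

**Depth:**
- The tool height at release puts the nose about 21 mm down, and the force changed sign there, as if the pin had reached the bottom.
- The rough check from the pictures put the head top at 90 mm instead of the expected 96 mm, and about 6 mm off sideways. I put that down to reading the small crops by hand, because the pixels for a fully seated pin match to about 2 px.

**Not confirmed:**
- The scene and wrist cameras disagreed by about 3.6 mm on where the far hole is. I aimed between them, and the pin went in at the first try.
- I measured neither the arm angle nor the contact force after release. The push on the pin just before was 3–6 N.
- I did not re-check the rack tools or bench items after the pin was placed.

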